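# Load a dive-torch battery into its spring charger and switch it on

### The job

Take the yellow torch battery from its blue rest and load it into the charger bay: holding it tilted, push its flat end in under the metal strap against the sprung copper plate, then tip the brass-nub end down in front of the fixed contact, so that the battery lies fully home and level in its saddles, held by the spring. Let go of it, and only then swing the red-balled switch lever fully over to its other side; leave the other things on the bench where they are.

Things in the scene. Friction and masses are not known exactly. Their poses are not given: they have to be found in the camera images.
- cell_center (a point): centre of the battery, a yellow cylinder 34 mm in diameter, 120 mm long over its nub, 0.15 to 0.31 kg, lying level in the V saddles of a blue rest. The point is on its axis midway along the 120 mm, 45 mm above the table at the start. x runs along it towards the brass nub end (black band, 22 mm wide); the flat steel end is at x = -60 mm.
- cell_nub (a point): tip of the battery's brass nub (14 mm in diameter, 5 mm long, on the axis), 60 mm from the battery's centre.
- rest: fixed blue rest, 130 x 70 mm, 14 mm high; origin under its centre on the table, x along the battery on it (which may lie up to 8 mm off-centre along x). Its two black V saddles cover 34 to 50 mm from the centre to both sides; between them the battery is free for fingers on both sides, down to the 14 mm base.
- bay_seat (a point): where the battery's centre must end: a point fixed in the charger, on the bay's axis, 50 mm above the table. x is level and points along the bay from the sprung plate to the fixed contact (as the loaded battery's nub does), z is up. The fixed contact is a black wall 44 mm wide with a brass face at x = 60 mm, its top at z = 10 mm.
- charger: fixed grey charger base, 248 x 100 mm, 22 mm high; origin under its centre on the table, axes as bay_seat, which is at x = -10 mm. All in bay_seat's frame: the V saddles span x -50 to -34 and 34 to 50 mm; between them it is open for fingers down to the base (z = -28 mm). A block behind the spring (x below -97 mm, up to z = 34 mm) carries a strap 16 mm wide over the spring: x -111 to -54, z 30 to 34 mm.
- spring_face (a point): centre of the sprung copper plate's face, on the bay's axis, at x = -52 mm of bay_seat when relaxed (so the free gap to the fixed contact is 112 mm); moves with the plate along -x. The plate is 44 mm wide, 10 mm thick and reaches from 25 mm below to 21 mm above this point.
- plunger (a joint): how far the sprung plate is pressed back, m: 0 relaxed, 0.028 at its stop, about 0.008 with a battery loaded. Spring: 3 N at once, plus 0.25 N per mm (5 N with a battery loaded, 10 N at the stop).
- switch (a joint): switch lever angle, rad: 0 off (starts 0 to 0.15), 1.0 fully over. It turns about an axis along x of bay_seat, 6 mm below bay_seat's height, on the bay's centre line, and stays where it is left; pushing the ball sideways takes 1 to 2 N.
- switch_tip (a point): centre of the red ball (26 mm in diameter) on the switch lever (10 mm rod), 60 mm from its pivot, at x = 104 mm of bay_seat, 47 mm (leaning) to 54 mm (upright) above it. At 0 it leans 29 mm to bay_seat's +y side, at 1.0 as far to the -y side. The block under it is 50 mm along x, 70 mm along y, its top 3 mm below bay_seat's height.
Mind the look-alikes: they are no part of the job. Leave any green or turquoise look-alike of the part that bears cell_center alone.

How it is judged:
By the outcome, as a careful person would: the job done as asked, in the order asked, and still so for the second after the job is handed in, with the robot touching nothing.
It also fails if it takes over 58 s, if anything falls off the work surface, if the arm or the gripper's body presses on something with over 40 N, if the wrist force passes 120 N, or if a joint passes its speed limit or range.

### The arm

A 6-joint arm with a two-finger parallel gripper is mounted at the origin on the work surface. World frame = base frame: x ahead of the robot, y to its left, z up, the work surface at z = 0. Lengths are in m, angles in rad, forces in N, time in s.
With the tool pointing down it reaches from about 0.325 to 0.85 m from the base axis. Payload 4.4 kg.
Tool frame: the origin (TCP) lies midway between the tips of the shut fingers; the grasp point (between the pads) lies 19 mm behind it; z points along the fingers, y is the line along which they close (so a half turn about z gives the same grasp; the last joint's range is limited). The gripper opens to 94 mm and grips with 3 to 60 N. Pads are 16 mm wide; open, the fingers measure 119 mm over their backs; the gripper's body (75 mm by 177 mm) begins 78 mm behind the grasp point.
Start: joints at [1.19, 0.207, 1.542, -0, 1.393, -0.15], TCP at [0.132, 0.56, 0.205] pointing down, gripper open.
Joint ranges: [-2.73, 2.73], [-0.86, 2.22], [0.23, 2.46], [-1.11, 4.25], [0.08, 2.63], [-2.82, 2.82]. Speed limits (rad/s): [2.79, 2.79, 3.14, 3.14, 3.14, 3.14].

### API

Orientations are given as [roll, pitch, yaw] about the fixed x, y, z axes, in that order (R = Rz(yaw) Ry(pitch) Rx(roll)).
In Python, from station import * gives the robot as it stands. Calls block until the motion is done:
- move_to(position, orientation): joint-space move of the TCP to a pose.
- line_to(position, attitude=None, rate=0.15, f_stop=None): straight line of the TCP; attitude=None keeps the orientation; rate is the mean speed in m/s. With f_stop (N) it stops when the force on the tool has changed by that much, and returns True; else False.
- move_joints(angles): joint-space move.
- gripper_to(opening): opening from 0.0 (shut) to 1.0 (fully open); the grip force is fixed at half the most; returns when the fingers have stopped.
- dwell(seconds).
- ik(position, orientation): joint angles nearest the present ones, or None.
- get_image(name): name is "side" or "top" or "wrist"; returns a dict with "frame" (384x512x3 uint8, red, green, blue), "range_z" (384x512 float32, m along the optical axis (not along the pixel's ray), 0 where there is no reading), "mtx" (3x3 intrinsics, pixels), "D" ([k1, k2, p1, p2, k3] as OpenCV has them; the pictures are not rectified), "cam_to_world" (4x4, takes a point from camera to world coordinates); the wrist camera has in their place "hand_eye" (4x4, takes a point from camera to tool coordinates, whose origin is the TCP and whose axes are the flange's). Camera axes: x right, y down, z forward; pixel columns grow to the right and rows downward; lengths in m; the calibration is good to about 2 mm. A picture is of the moment at which its call begins: read the wrist's pose just before it.
A pose or a line that the arm cannot do raises PlanningError and nothing moves.
- finish_job(): hands the job in; it is judged then, once.
Readings, each from a call of its own:
- get_t(): time.
- get_joints(): joint angles.
- get_qd(): joint speeds.
- get_effort(): joint torques, N m.
- get_tcp_pos(): TCP position.
- get_tcp_rot(): TCP orientation.
- get_wrist_force(): force on the tool from outside, world axes, zero at the start.
- get_ft_torque(): the same for the moment, N m.
- get_width(): opening from 0.0 (shut) to 1.0 (fully open).
- get_grip_force(): force on a finger pad.
Only numpy, scipy, OpenCV 4.12 (cv2) and the standard library are available. Lean on these libraries where they do the work, as an engineer would, in place of code of your own. Each camera call takes 0.05 s, during which the arm holds its last target. There are 200 camera calls.

## Working session

There is one attempt and no reset: what is moved stays moved. The work goes in short steps, each a Python script; the robot and the scene stay as the last script left them, time stands still between calls to the robot, and variables do not carry over. Pictures are saved under pics/ and viewed, at most 10 in all, crops included, and the job is handed in when it is done.

```bash
mkdir -p pics
python3 - <<'E'
from station import *
import cv2,numpy as np
ims=[]
for n in("top","side"):
    d=get_image(n); np.savez(f"{n}0.npz",**d); ims.append(d["frame"])
    print(n,d["mtx"].round(1).tolist(),d["D"],d["cam_to_world"].round(3).tolist())
cv2.imwrite("pics/a.png",cv2.resize(ims[0][...,::-1],(800,600)));cv2.imwrite("pics/b.png",cv2.resize(ims[1][...,::-1],(800,600)))
print(get_t())
E
```

```text
top [[383.9, 0.0, 251.5], [0.0, 383.9, 187.2], [0.0, 0.0, 1.0]] [-0.10060901  0.          0.          0.          0.        ] [[-0.021, -0.986, 0.165, 0.362], [-1.0, 0.024, 0.019, 0.03], [-0.023, -0.165, -0.986, 1.123], [0.0, 0.0, 0.0, 1.0]]
side [[482.7, 0.0, 260.4], [0.0, 482.7, 189.6], [0.0, 0.0, 1.0]] [-0.19605575  0.          0.          0.          0.        ] [[0.989, -0.12, 0.086, 0.44], [-0.147, -0.73, 0.667, -0.682], [-0.017, -0.673, -0.74, 0.891], [0.0, 0.0, 0.0, 1.0]]
0.1
```

View pics/a.png

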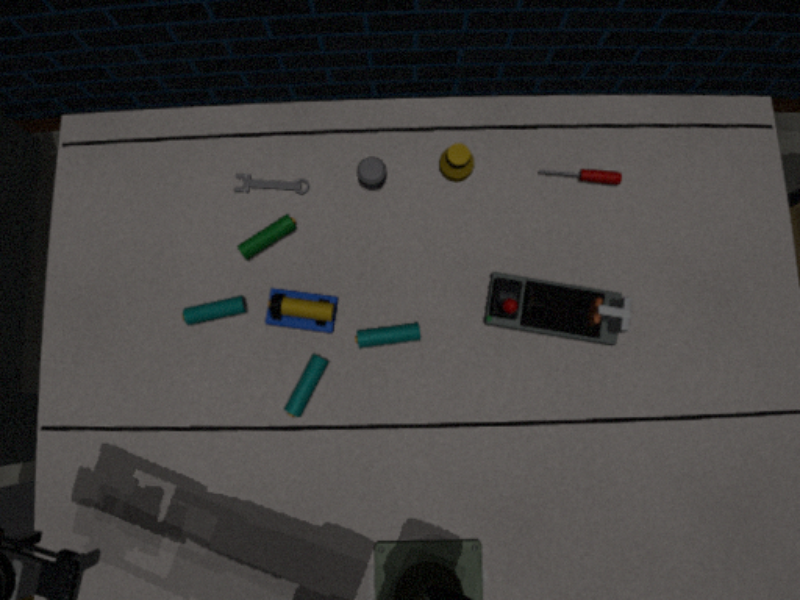

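View pics/b.png

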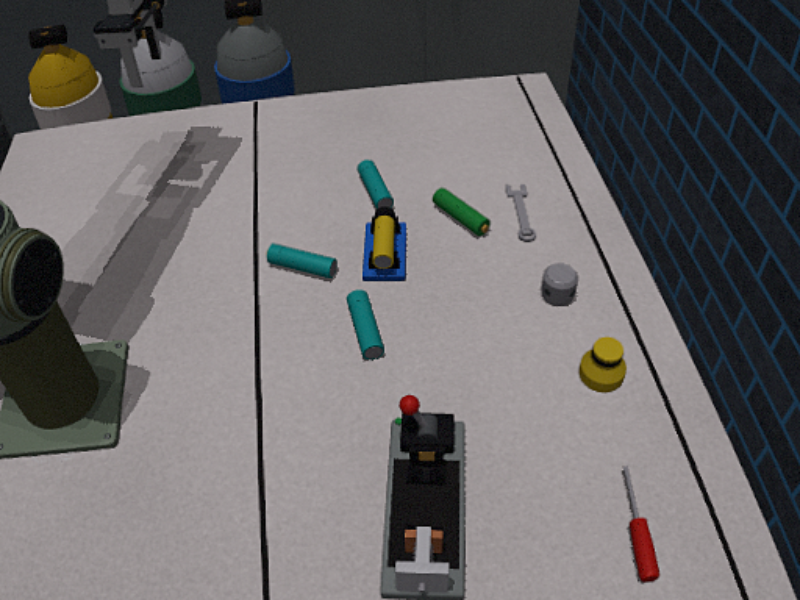

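The two views show:
- **Target:** the yellow cell on the blue rest, top view (305,308) and side view (384,240). Its black band and nub point left in the top view (world +y).
- **Look-alikes:** a green cell at (267,237) and turquoise cells at (214,310), (388,335) and (306,385), none of them in a rest. A yellow knob sits at (457,160). I leave all of these alone.
- **Charger:** top view (560,310), with the strap on the right (−y) and the red ball at (510,305), so the bay's +x is about world +y.

Next I measure with depth.

```bash
cat > h.py <<'E'
import cv2,numpy as np
from scipy.spatial.transform import Rotation as Rn
def cloud(d,T):
    h,w=d["range_z"].shape
    u,v=np.meshgrid(np.arange(w),np.arange(h))
    p=cv2.undistortPoints(np.stack([u,v],-1).reshape(-1,1,2).astype(np.float64),d["mtx"],d["D"]).reshape(h,w,2)
    z=d["range_z"].astype(float)
    P=np.dstack([p[...,0]*z,p[...,1]*z,z])@T[:3,:3].T+T[:3,3]
    P[z<=0]=np.nan
    return P
def hsv(d): return cv2.cvtColor(d["frame"],cv2.COLOR_RGB2HSV)
def ray(d,T,uv):
    p=cv2.undistortPoints(np.array(uv,float).reshape(-1,1,2),d["mtx"],d["D"]).reshape(-1,2)
    return T[:3,3],np.c_[p,np.ones(len(p))]@T[:3,:3].T
def onplane(d,T,uv,z):
    c,r=ray(d,T,uv); return c+r*((z-c[2])/r[:,2])[:,None]
def rect(P):
    r=cv2.minAreaRect(P[:,:2].astype(np.float32)*1000); b=cv2.boxPoints(r)
    e=[b[1]-b[0],b[2]-b[1]]; e=max(e,key=np.linalg.norm)
    return np.array(r[0])/1000,sorted(r[1]),np.arctan2(e[1],e[0])
def tcp_T(pos,rot):
    T=np.eye(4);T[:3,:3]=Rn.from_euler('xyz',rot).as_matrix();T[:3,3]=pos;return T
E
python3 - <<'E'
from h import *
for n in("top","side"):
    d=dict(np.load(n+"0.npz"));P=cloud(d,d["cam_to_world"]);H=hsv(d)
    z=P[...,2]
    print(n,"table z",np.nanmedian(z))
    for name,m in {"yellow":(abs(H[...,0].astype(int)-25)<7)&(H[...,1]>140)&(H[...,2]>60)&(z>.03)&(z<.1)&(P[...,1]>.1)&(P[...,0]<.5),
      "blue":(abs(H[...,0].astype(int)-112)<12)&(H[...,1]>120)&(z<.03)&(P[...,0]>.2)&(P[...,0]<.6)&(P[...,1]>0.1)&(P[...,1]<.45),
      "red":((H[...,0]<6)|(H[...,0]>174))&(H[...,1]>140)&(z>.06)&(P[...,0]<.55),
      "copper":(abs(H[...,0].astype(int)-10)<5)&(H[...,1]>100)&(z>.03)&(P[...,1]<0)&(P[...,0]<.6)&(P[...,0]>.25),
      "base":(z>.013)&(z<.3)&(P[...,1]<-.03)&(P[...,1]>-.5)&(P[...,0]>.25)&(P[...,0]<.53)}.items():
        Q=P[m]
        if len(Q)<5: print(name,len(Q));continue
        c,s,a=rect(Q); print(name,len(Q),"c",c.round(4),"size",np.round(s,1),"ang",np.degrees(a).round(1),"med",np.median(Q,0).round(4),"z",np.percentile(Q[:,2],[2,98]).round(3))
E
```

```text
top table z 0.00016376052860711532
yellow 16 c [0.4975 0.1813] size [ 2.9 31.3] ang 87.6 med [0.4984 0.1756 0.0553] z [0.053 0.06 ]
blue 441 c [0.4303 0.2908] size [259.7 276.8] ang 89.6 med [0.5016 0.2235 0.0144] z [0.009 0.025]
red 167 c [0.1701 0.1265] size [391. 893.] ang -64.4 med [ 0.1536 -0.0343  0.111 ] z [0.067 0.404]
copper 69 c [ 0.5118 -0.2343] size [ 44.6 187.2] ang 78.6 med [ 0.5    -0.3091  0.0675] z [0.034 0.078]
base 2231 c [ 0.5003 -0.2438] size [ 89.3 249.1] ang 82.1 med [ 0.4931 -0.2664  0.0253] z [0.018 0.108]
side table z -0.0003354100201702903
yellow 21 c [0.2926 0.7732] size [ 420.5 1224.2] ang -52.5 med [0.4971 0.1705 0.0525] z [0.037 0.059]
blue 529 c [0.4322 0.2776] size [262.3 291.4] ang 89.4 med [0.5173 0.1958 0.0135] z [0.001 0.023]
red 153 c [0.1676 0.1463] size [370.  857.5] ang -64.2 med [ 0.5042 -0.154   0.1094] z [0.097 0.336]
copper 187 c [ 0.5156 -0.2314] size [ 52.  181.3] ang 81.2 med [ 0.5076 -0.3145  0.0646] z [0.032 0.073]
base 4331 c [ 0.4857 -0.2484] size [ 88.6 257.1] ang 89.9 med [ 0.4958 -0.2725  0.0251] z [0.018 0.105]
```

Run:
```python
from station import *
from h import *
print(get_tcp_rot())
d=get_image("wrist");print(np.round(d["hand_eye"],3).tolist(),d["mtx"].round(1).tolist())
for a in(83,-97):
  for th in(0,20):
    for p in((.497,.195,.06),(.497,.195,.3),(.5,-.25,.06),(.5,-.25,.3)):
      R=Rn.from_euler('z',a,degrees=True)*Rn.from_euler('y',-th if a>0 else th,degrees=True)*Rn.from_euler('x',180,degrees=True)
      q=ik(list(p),R.as_euler('xyz').tolist()); print(a,th,p,None if q is None else np.round(q,2))
a=83
move_to([.48,.2,.27],[np.pi,0,np.radians(a)])
pos,rot=get_tcp_pos(),get_tcp_rot(); d=get_image("wrist"); print(pos,rot)
np.savez("w1.npz",**d,T=tcp_T(pos,rot)@d["hand_eye"])
cv2.imwrite("pics/c.png",cv2.resize(d["frame"][...,::-1],(800,600)))
print(get_t())
```

```text
[-3.13960902e+00 -3.02484960e-04  2.91080990e+00]
[[0.0, -0.968, -0.252, 0.073], [1.0, 0.0, -0.0, 0.001], [0.0, -0.252, 0.968, -0.18], [0.0, 0.0, 0.0, 1.0]] [[332.8, 0.0, 257.9], [0.0, 332.8, 186.9], [0.0, 0.0, 1.0]]
83 0 (0.497, 0.195, 0.06) [0.21 0.29 1.77 0.   1.08 0.33]
83 0 (0.497, 0.195, 0.3) [0.21 0.06 1.51 0.   1.57 0.33]
83 0 (0.5, -0.25, 0.06) [-0.62  0.34  1.71 -0.    1.1  -0.5 ]
83 0 (0.5, -0.25, 0.3) [-0.62  0.12  1.45 -0.    1.57 -0.5 ]
83 20 (0.497, 0.195, 0.06) [-0.02  0.24  1.89  0.41  1.02 -0.11]
83 20 (0.497, 0.195, 0.3) [-0.02 -0.03  1.64  0.35  1.49  0.09]
83 20 (0.5, -0.25, 0.06) [-0.79  0.45  1.59  0.28  1.33 -0.76]
83 20 (0.5, -0.25, 0.3) [-0.79  0.23  1.36  0.28  1.76 -0.64]
-97 0 (0.497, 0.195, 0.06) [ 0.21  0.29  1.77 -0.    1.08 -2.81]
-97 0 (0.497, 0.195, 0.3) [ 0.21  0.06  1.51 -0.    1.57 -2.81]
-97 0 (0.5, -0.25, 0.06) [-0.62  0.34  1.71  0.    1.1   2.65]
-97 0 (0.5, -0.25, 0.3) [-0.62  0.12  1.45  0.    1.57  2.65]
-97 20 (0.497, 0.195, 0.06) None
-97 20 (0.497, 0.195, 0.3) None
-97 20 (0.5, -0.25, 0.06) [-0.79  0.45  1.59  0.28  1.33  2.38]
-97 20 (0.5, -0.25, 0.3) [-0.79  0.23  1.36  0.28  1.76  2.5 ]
[0.47957095 0.20077891 0.26983297] [-3.14113508e+00 -2.32241637e-04  1.45010375e+00]
2.0333
```

View pics/c.png

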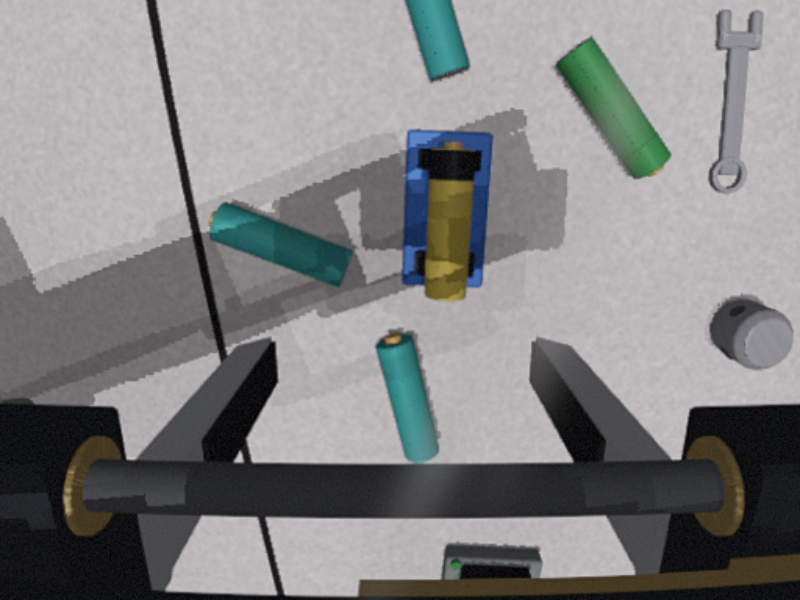

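The yellow cell lies in the blue rest at (450,225), with its band and brass nub at the top (453,146). That matches the description. The turquoise cells at (280,245), (407,395) and (440,40) and the green one at (615,110) are left alone.

Run:
```python
from h import *
d=dict(np.load("w1.npz"));P=cloud(d,d["T"]);H=hsv(d);z=P[...,2]
cv2.imwrite("pics/d.png",cv2.resize(d["frame"][70:210,230:340,::-1],None,fx=4,fy=4,interpolation=cv2.INTER_CUBIC))
print("table",np.nanmedian(z))
roi=np.zeros(z.shape,bool);roi[75:205,250:325]=1
print(H[150,288],H[185,285],H[92,290],H[110,265])
y=roi&(abs(H[...,0].astype(int)-26)<10)&(H[...,1]>110)&(z>.02)
b=roi&(abs(H[...,0].astype(int)-112)<12)&(H[...,1]>120)
v,u=np.where(y);print("yellow px",u.min(),u.max(),v.min(),v.max())
for n,m in(("y",y),("blue",b)):
    c,s,a=rect(P[m]);print(n,m.sum(),c.round(4),np.round(s,1),np.degrees(a).round(1),np.nanpercentile(P[m][:,2],[2,50,98]).round(4))
Q=P[y]; 
ax=roi&(z>.03); c,s,a=rect(P[ax]);print("all>.03",c.round(4),np.round(s,1),np.degrees(a).round(1))
top=roi&(z>.057); l=cv2.fitLine(P[top][:,:2].astype(np.float32),cv2.DIST_HUBER,0,.01,.01).ravel(); print("ridge",l,np.degrees(np.arctan2(l[1],l[0])),rect(P[top]))
q=P[y&(z>.045)];t=(q[:,:2]-l[2:])@l[:2];print("t range",t.min(),t.max(),"n side",np.sort(t)[[2,-3]])
# flat end edge & nub by ridge row
for vv in range(84,196,4): print(vv,[ (int(x),tuple(P[vv,x].round(3)),tuple(H[vv,x])) for x in (287,)])
```

```text
table 0.0011912922662291048
[ 24 152  97] [ 25 158 116] [ 19 131 146] [108 136 199]
yellow px 270 305 91 191
y 2129 [0.5167 0.2221] [ 41.9 118.3] 81.9 [0.0499 0.0601 0.0632]
blue 2376 [0.5198 0.2266] [ 67.2 127.7] 80.3 [0.0127 0.0146 0.0413]
all>.03 [0.5175 0.222 ] [ 45.3 119.1] 81.0
ridge [0.15693946 0.98760825 0.51692593 0.22286756] 80.9707 (array([0.51616473, 0.21990836]), [27.39859962463379, 114.55677032470703], np.float32(1.4073447))
t range -0.059733628515064544 0.05841350126413544 n side [-0.05940661  0.05825967]
84 [(287, (np.float64(0.527), np.float64(0.29), np.float64(0.014)), (np.uint8(112), np.uint8(129), np.uint8(109)))]
88 [(287, (np.float64(0.527), np.float64(0.285), np.float64(0.015)), (np.uint8(110), np.uint8(169), np.uint8(134)))]
92 [(287, (np.float64(0.523), np.float64(0.28), np.float64(0.052)), (np.uint8(18), np.uint8(135), np.uint8(121)))]
96 [(287, (np.float64(0.522), np.float64(0.275), np.float64(0.063)), (np.uint8(21), np.uint8(94), np.uint8(38)))]
100 [(287, (np.float64(0.521), np.float64(0.271), np.float64(0.061)), (np.uint8(105), np.uint8(59), np.uint8(26)
[... 1980 characters left out ...]
)]
172 [(287, (np.float64(0.513), np.float64(0.188), np.float64(0.062)), (np.uint8(24), np.uint8(143), np.uint8(164)))]
176 [(287, (np.float64(0.512), np.float64(0.183), np.float64(0.062)), (np.uint8(24), np.uint8(165), np.uint8(91)))]
180 [(287, (np.float64(0.512), np.float64(0.178), np.float64(0.062)), (np.uint8(23), np.uint8(165), np.uint8(93)))]
184 [(287, (np.float64(0.511), np.float64(0.173), np.float64(0.062)), (np.uint8(24), np.uint8(157), np.uint8(117)))]
188 [(287, (np.float64(0.511), np.float64(0.168), np.float64(0.062)), (np.uint8(24), np.uint8(160), np.uint8(115)))]
192 [(287, (np.float64(0.511), np.float64(0.163), np.float64(0.06)), (np.uint8(24), np.uint8(98), np.uint8(172)))]
```

View pics/d.png

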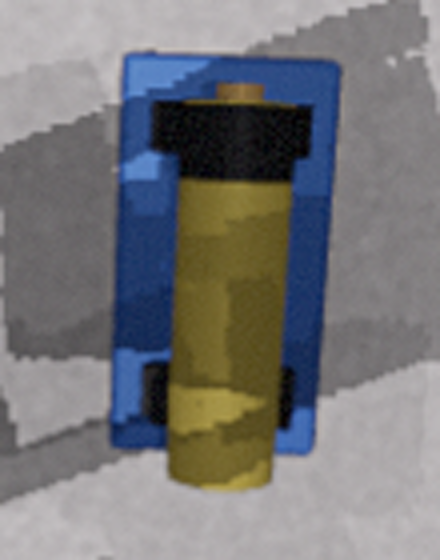

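Run:
```python
from station import *
from h import *
move_to([.49,-.31,.30],[np.pi,0,np.radians(82)])
pos,rot=get_tcp_pos(),get_tcp_rot(); d=get_image("wrist"); print(pos,rot,get_t())
T=tcp_T(pos,rot)@d["hand_eye"];np.savez("w2.npz",**d,T=T)
cv2.imwrite("pics/e.png",cv2.resize(d["frame"][:260,100:446,::-1],None,fx=2.3,fy=2.3))
P=cloud(d,T);H=hsv(d);z=P[...,2]
roi=np.zeros(z.shape,bool);roi[:235]=1
roi&=(abs(P[...,0]-.49)<.1)&(P[...,1]<-.08)&(P[...,1]>-.42)
print("table",np.nanmedian(z[:200]))
for n,m in {"base":roi&(z>.014)&(z<.027),"all":roi&(z>.014),"strap":roi&(z>.076)&(P[...,1]<-.25),"red":roi&((H[...,0]<6)|(H[...,0]>174))&(H[...,1]>140)&(z>.07),
 "copper":roi&(abs(H[...,0].astype(int)-12)<8)&(H[...,1]>110)&(z>.03)&(P[...,1]<-.24),"wall":roi&(z>.05)&(z<.066)&(P[...,1]>-.24)}.items():
    Q=P[m]
    if len(Q)<5: print(n,len(Q));continue
    c,s,a=rect(Q);print(n,len(Q),c.round(4),np.round(s,1),np.degrees(a).round(1),"z",np.percentile(Q[:,2],[2,50,98]).round(4),np.median(Q,0).round(4))
```

```text
[ 0.49047652 -0.30893089  0.2999793 ] [ 3.14148709e+00 -4.79132229e-04  1.43269783e+00] 3.9333
table 0.00078644085717397
base 8564 [ 0.5098 -0.2454] [100.6 247.1] 78.8 z [0.0202 0.0229 0.0248] [ 0.508  -0.2512  0.0229]
all 15285 [ 0.5025 -0.244 ] [117.5 246.9] 78.9 z [0.0207 0.024  0.3204] [ 0.509  -0.2492  0.024 ]
strap 2043 [ 0.4874 -0.3312] [ 66.7 117.7] -7.8 z [0.0813 0.3009 0.3276] [ 0.4919 -0.3105  0.3009]
red 466 [ 0.4821 -0.2194] [ 24.1 168.6] 71.6 z [0.1003 0.1096 0.1138] [ 0.5049 -0.1517  0.1096]
copper 370 [ 0.4969 -0.3108] [29.1 41.9] -41.0 z [0.0328 0.0704 0.0729] [ 0.4973 -0.308   0.0704]
wall 795 [ 0.5295 -0.1707] [42.9 64. ] 68.1 z [0.0507 0.0574 0.0626] [ 0.5263 -0.1639  0.0574]
```

View pics/e.png

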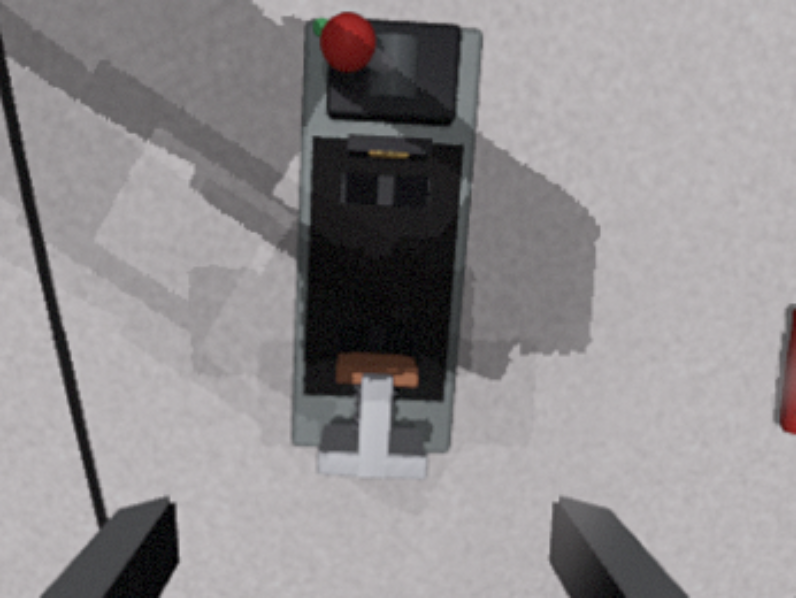

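Charger base measured 247×100.6 mm at 78.8°. The copper plate comes out within 1 mm of where the given geometry puts it, and the ball within about 5 mm. Next I pick up the cell.

```bash
cat >> h.py <<'E'
A=78.8; cb=np.array([.5098,-.2454]); xb=np.array([np.cos(np.radians(A)),np.sin(np.radians(A))]); seat=np.r_[cb-.010*xb,.05]
def bay(x,y,z): return seat+np.r_[x*xb+y*np.array([-xb[1],xb[0]]),z]
def rot(th,a=A): return (Rn.from_euler('zy',[a,-th],degrees=True) if 0 else Rn.from_euler('z',a,degrees=True)*Rn.from_euler('y',-th,degrees=True)*Rn.from_euler('x',180,degrees=True)).as_euler('xyz').tolist()
def pose(th,xtc,zb,g=0.):
    """TCP pose for tilt th (deg, nub up), flat end's top corner at x=xtc, bottom corner at z=zb (bay frame);
    g: battery centre's offset along its axis from the grasp point"""
    s,c=np.sin(np.radians(th)),np.cos(np.radians(th))
    ex,ez=xtc+.017*s,zb+.017*c
    L=.060-g
    return bay(ex+L*c+.019*s,0,ez+L*s-.019*c).tolist(),rot(th)
def xclear(th,tip):  # xtc that puts the nub's foremost point at x=tip
    s,c=np.sin(np.radians(th)),np.cos(np.radians(th)); return tip-.017*s-.120*c-.007*s
E
python3 - <<'E'
from station import *
from h import *
# dry check of reach
for th,x,z in((18,-.044,.06),(18,-.044,-.014),(18,-.066,-.014),(0,-.063,-.0165)): print(np.round(ik(*pose(th,x,z)),2))
gripper_to(.75)
r=rot(0,81)
move_to([.5167,.2227,.12],r)
line_to([.5167,.2227,.026],rate=.12)
gripper_to(0); print("w",get_width()*94,"grip",get_grip_force())
line_to([.5167,.2227,.16],rate=.2); print("w",get_width()*94,"F",get_wrist_force(),get_tcp_pos())
pos,ro=get_tcp_pos(),get_tcp_rot(); d=get_image("wrist");T=tcp_T(pos,ro)@d["hand_eye"];np.savez("w3.npz",**d,T=T,Tt=tcp_T(pos,ro))
s=get_image("side");np.savez("s3.npz",**s)
cv2.imwrite("pics/f.png",np.vstack([d["frame"][...,::-1],])) 
print(get_t())
E
```

```text
[-0.74  0.34  1.58  0.27  1.39 -0.62]
[-0.74  0.44  1.62  0.28  1.26 -0.66]
[-0.77  0.45  1.6   0.27  1.28 -0.68]
[-0.62  0.4   1.69  0.    1.05 -0.43]
w 32.72038404318872 grip 30.000048279762268
w 33.30903782859812 F [-0.68734768  0.28455066 -2.82342297] [0.51505018 0.22236839 0.15821461]
9.05
```

View pics/f.png

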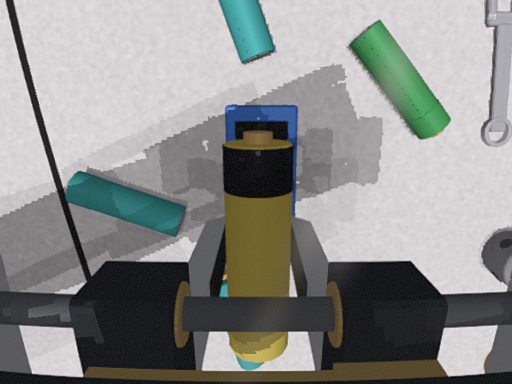

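The cell is held level between the pads: nub at (258,137), band edge at about row 192, and the rest is empty below. I check its offset and tilt in the tool frame.

Run:
```python
from h import *
d=dict(np.load("w3.npz"));P=cloud(d,d["hand_eye"]);H=hsv(d)
for v in range(130,290,8): print(v,P[v,258].round(4),H[v,258])
print([ (v,H[v,258].tolist(),P[v,258,0].round(4)) for v in range(186,200)])
m=np.zeros(H.shape[:2],bool);m[150:280,225:292]=1;m&=(P[...,2]<-.02)&(P[...,2]>-.05);Q=P[m]
b=np.polyfit(Q[abs(Q[:,1]-np.median(Q[:,1]))<.004][:,0],Q[abs(Q[:,1]-np.median(Q[:,1]))<.004][:,2],1);print("ridge z(x)",b,np.degrees(np.arctan(b[0])))
```

```text
130 [4.690e-02 1.000e-04 1.343e-01] [ 18 123  56]
138 [ 0.0571  0.0001 -0.0272] [ 19 130 133]
146 [ 0.0545  0.0001 -0.035 ] [ 23 167 104]
154 [ 0.0512  0.0001 -0.0369] [120  14  75]
162 [ 0.0478  0.0001 -0.0372] [95 70 22]
170 [ 0.0442  0.0001 -0.0371] [80 40 19]
178 [ 0.0405  0.0001 -0.0365] [120  36  21]
186 [ 0.0367  0.0001 -0.0358] [114  51  25]
194 [ 0.0331  0.0001 -0.0363] [105  64   8]
202 [ 0.0295  0.0001 -0.0369] [ 24 157 115]
210 [ 0.0255  0.0001 -0.0361] [ 24 152 116]
218 [ 0.0214  0.0001 -0.0356] [ 24 152 116]
226 [ 0.0173  0.0001 -0.0351] [ 24 160 113]
234 [ 0.0139  0.0001 -0.0366] [ 25 152 114]
242 [ 0.0099  0.0001 -0.0366] [ 24 156 116]
250 [ 0.0053  0.0001 -0.0355] [ 24 157 115]
258 [ 0.0015  0.0001 -0.0361] [ 24 150 117]
266 [-0.0028  0.0001 -0.0361] [ 24 169 113]
274 [-0.0069  0.0001 -0.0364] [ 24 153 115]
282 [-0.011   0.0001 -0.0368] [ 24 154 114]
[(186, [114, 51, 25], np.float64(0.0367)), (187, [100, 40, 19], np.float64(0.0366)), (188, [108, 142, 18], np.float64(0.0359)), (189, [15, 36, 28], np.float64(0.0354)), (190, [68, 120, 17], np.float64(0.035)), (191, [0, 0, 16], np.float64(0.0346)), (192, [98, 49, 21], np.float64(0.0339)), (193, [170, 36, 21], np.float64(0.034)), (194, [105, 64, 8], np.float64(0.0331)), (195, [75, 68, 15], np.float64(0.0328)), (196, [123, 156, 18], np.float64(0.0322)), (197, [25, 104, 27], np.float64(0.0317)), (198, [23, 158, 97], np.float64(0.0312)), (199, [24, 154, 121], np.float64(0.0308))]
ridge z(x) [-0.01235189 -0.03570495] -0.7076752767601187
```

Run:
```python
from station import *
from h import *
g=-.0013; th=18
p,r=pose(th,-.042,.10,g); move_to(p,r)
p,r=pose(th,-.042,-.014,g); line_to(p,r,rate=.12); dwell(.2)
print("at",np.subtract(get_tcp_pos(),p).round(4),np.subtract(get_tcp_rot(),r).round(4),get_wrist_force())
p1,r=pose(th,-.062,-.014,g)
hit=line_to(p1,r,rate=.02,f_stop=2.0)
q=np.array(get_tcp_pos()); x=-.042+ (q-p)[:2]@xb
print("hit",hit,"xtc at contact",x,"expected -.052",get_wrist_force(),get_t())
d=get_image("side");np.savez("s4.npz",**d);u=d["frame"]
cv2.imwrite("pics/g.png",cv2.resize(u[220:384,190:350,::-1],None,fx=3.5,fy=3.5,interpolation=cv2.INTER_CUBIC))
```

```text
at [ 0.0006 -0.0005  0.0009] [6.2815e+00 9.0000e-04 5.0000e-04] [ 1.02547034 -0.3374974  -2.51629719]
hit True xtc at contact -0.0534983685349886 expected -.052 [ 0.94456061  2.16769322 -2.59097542] 12.6917
```

View pics/g.png

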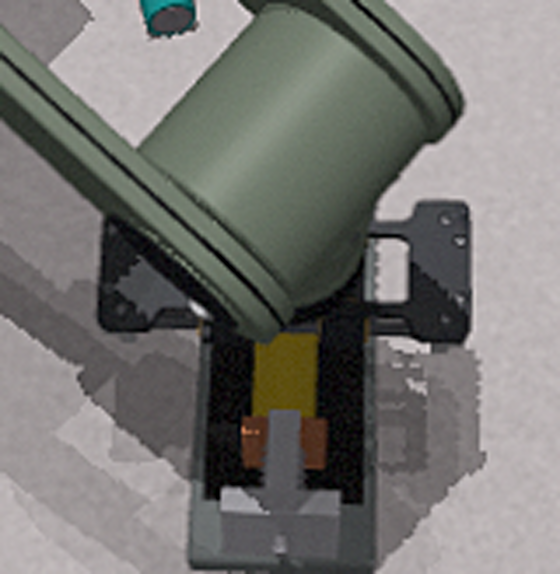

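The cell enters centred, under the strap at (285,430) and against the copper plate. Contact came within 1.5 mm of prediction. I push it back and tip it down.

Run:
```python
from station import *
from h import *
g=-.0013; tip=.0555
p,r=pose(18,xclear(18,tip),-.014,g); print(line_to(p,r,rate=.04,f_stop=20),get_wrist_force(),get_width()*94)
for th,zb in((14,-.0142),(10,-.0148),(6,-.0154),(3,-.016),(0,-.0165)):
    p,r=pose(th,xclear(th,tip),zb,g); st=line_to(p,r,rate=.04,f_stop=15)
    print(th,st,np.round(get_wrist_force(),2),np.subtract(get_tcp_pos(),p).round(4))
    if st: break
dwell(.3);print(get_wrist_force(),np.subtract(get_tcp_pos(),p).round(4),get_t())
pos,ro=get_tcp_pos(),get_tcp_rot(); d=get_image("wrist");T=tcp_T(pos,ro)@d["hand_eye"];np.savez("w5.npz",**d,T=T)
cv2.imwrite("pics/i.png",d["frame"][...,::-1])
```

```text
False [ 0.32710008  5.49127315 -2.73650514] 33.35448613204668
14 False [ 0.67  4.87 -4.11] [-0.0008  0.0024 -0.0009]
10 False [ 0.81  5.43 -3.32] [-0.0007  0.0026 -0.001 ]
6 False [ 1.29  6.58 -3.57] [-0.0007  0.0024 -0.001 ]
3 False [ 0.49  5.91 -2.84] [-0.0004  0.0018 -0.0006]
0 False [ 1.37  6.28 -1.01] [ 0.0001  0.0012 -0.    ]
[ 0.94569537  4.80161699 -1.93621327] [ 0.0001  0.0009 -0.    ] 14.8333
```

View pics/i.png

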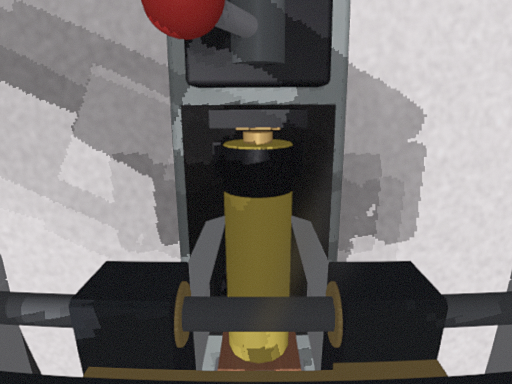

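The cell is level. Its nub at (258,137) sits in front of the brass contact at (258,128), and the force is about 5 N of spring. I release and check.

Run:
```python
from station import *
from h import *
gripper_to(.75); dwell(.2)
q=np.array(get_tcp_pos()); line_to((q+[0,0,.15]).tolist(),rate=.2); line_to(bay(-.055,.0,.19).tolist(),rate=.2)
dwell(.2)
pos,ro=get_tcp_pos(),get_tcp_rot(); d=get_image("wrist");T=tcp_T(pos,ro)@d["hand_eye"];np.savez("w6.npz",**d,T=T)
cv2.imwrite("pics/j.png",cv2.resize(d["frame"][:270,110:400,::-1],None,fx=2.2,fy=2.2))
P=cloud(d,T)-seat;H=hsv(d); L=np.dstack([P[...,:2]@xb,P[...,:2]@np.array([-xb[1],xb[0]]),P[...,2]])
m=(abs(L[...,1])<.004)&(abs(L[...,0])<.05)&(L[...,2]>0)&(L[...,2]<.03);Q=L[m];b=np.polyfit(Q[:,0],Q[:,2],1);print("ridge slope deg",np.degrees(b[0]),"z",b[1],len(Q))
y=(abs(H[...,0].astype(int)-24)<5)&(H[...,1]>120)&(L[...,2]>.005)&(L[...,2]<.025)&(abs(L[...,1])<.02)
for c in(-.0,):
    k=y&(abs(L[...,1])<.006)&(L[...,2]>.013)&(L[...,0]<.045);print("yellow x",np.percentile(L[k][:,0],[1,99]).round(4),"expect to .033")
k=y|m;print("y centre",np.median(L[y][:,1]))
k=((H[...,0]<6)|(H[...,0]>174))&(H[...,1]>140)&(L[...,2]>.02)&(L[...,0]>.08);print("ball",rect(L[k])[0],np.median(L[k],0));print(get_t())
```

```text
ridge slope deg 0.19435688867615117 z 0.017280832096108607 765
yellow x [-0.0564  0.031 ] expect to .033
y centre 0.00032377600356276533
ball [0.09820341 0.02309899] [0.09806572 0.02257236 0.05901948]
17.5167
```

View pics/j.png

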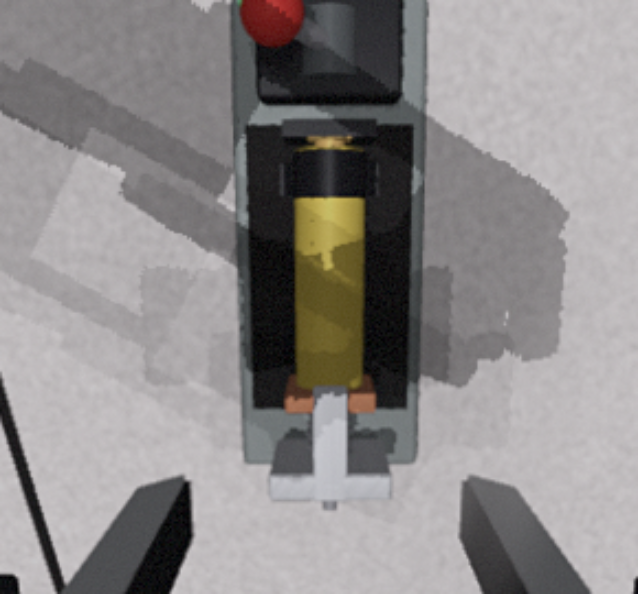

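The cell is home: level to 0.2°, top 17 mm above the axis, nub against the contact at (328,140), flat end under the strap. Now the lever.

Run:
```python
from station import *
from h import *
gripper_to(0)
r=rot(0)
move_to(bay(.103,.075,.12).tolist(),r)
line_to(bay(.103,.075,.040).tolist(),r,rate=.15)
st=line_to(bay(.103,-.014,.040).tolist(),r,rate=.06,f_stop=9)
l=np.array(get_tcp_pos())-seat; print(st,"y",l[:2]@np.array([-xb[1],xb[0]]),get_wrist_force())
line_to(bay(.103,.045,.050).tolist(),r,rate=.15)
line_to(bay(.103,.045,.15).tolist(),r,rate=.2)
line_to(bay(-.075,.0,.24).tolist(),r,rate=.25); dwell(.3)
pos,ro=get_tcp_pos(),get_tcp_rot(); d=get_image("wrist");T=tcp_T(pos,ro)@d["hand_eye"]
P=cloud(d,T)-seat;H=hsv(d); L=np.dstack([P[...,:2]@xb,P[...,:2]@np.array([-xb[1],xb[0]]),P[...,2]])
k=((H[...,0]<6)|(H[...,0]>174))&(H[...,1]>140)&(L[...,2]>.02)&(abs(L[...,0]-.1)<.03);print("ball",k.sum(),rect(L[k])[0],np.median(L[k],0))
m=(abs(L[...,1])<.004)&(abs(L[...,0])<.05)&(L[...,2]>0)&(L[...,2]<.03);Q=L[m];b=np.polyfit(Q[:,0],Q[:,2],1);print("ridge",np.degrees(b[0]),b[1],get_t())
cv2.imwrite("pics/k.png",cv2.resize(d["frame"][:270,110:400,::-1],None,fx=2.2,fy=2.2))
```

```text
True y -0.0034338807497811866 [-1.44444882  0.18035247  0.88370101]
ball 228 [ 0.09580386 -0.0276745 ] [ 0.0958039  -0.02736058  0.05461258]
ridge 0.14065269735434663 0.017309607841705453 23.7667
```

View pics/k.png

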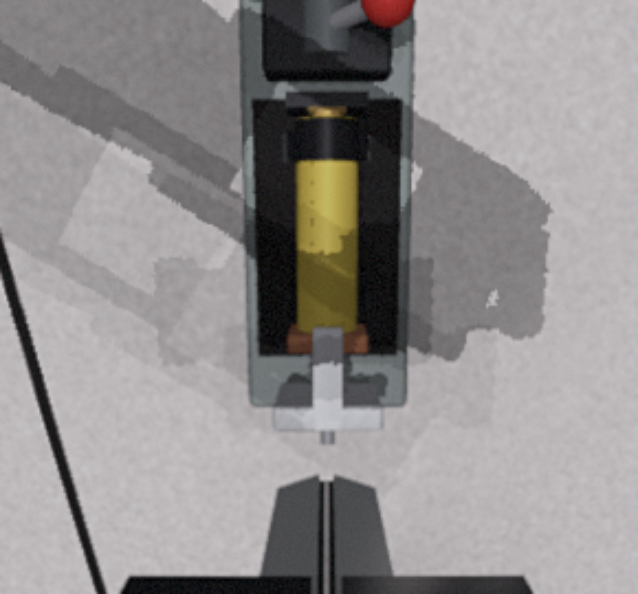

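The ball is over at (388,8), y ≈ −28 mm, and the push ended on the lever's stop within 0.5 mm of prediction. The cell is still home, so I hand in.

```bash
python3 -c "
from station import *
print(finish_job(),get_t())"
```

```text
the job is handed in; nothing more can be done
the job is handed in; nothing more can be done
```

The battery lies level and home in the charger bay, held by the spring and released, the lever was then swung fully over to its stop, and the job was handed in about 24 s into the 58 s limit; no verdict came back.

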